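Roll the trivet tiles flush and hang up the roller

TASK

Take the hand roller out of its cradle and roll it with a steady, moderate downward press along the tile strips of the wooden trivet panel, including those beneath the low spice shelf, until all five strips sit flush with the frame. Then hang the roller by its crossbar on the slanted arm of the hook stand, slid down to the stop collar, and let go. Press the tiles only with the roller, and do not disturb the other things.

Things in the scene. Friction and masses are not known exactly. Their poses are not given: they have to be found in the camera images.
- roller: Loose hand roller, 0.3 kg. Origin: middle of the axle; +z from the axle up along the handle, y along the axle. Wooden wheel radius 24 mm, 50 mm wide, in a steel fork: cheeks 20 mm wide (x), 68 mm overall (y), joined by a crossbar. Between wheel and crossbar is an open window 58 mm wide, 36 mm high. At the start the wheel stands in the cradle, the handle leaning 25 degrees to the cradle's -x side.
- roller_grip (a point): where to grip the roller's wooden handle, at z = 105 mm of the roller, fingers along the handle, closing on its flat sides along y (20 mm thick; 30 mm wide in x). The handle runs from z = 72 to 153 mm.
- roller_axle (a point): middle of the axle as mounted in the fork (the roller's origin). The wheel is sprung: it yields from here toward the handle (+z) by up to 8 mm, 3 N to start and 1.5 N more per mm, so 3 to 4 mm of yield gives a steady press of about 8 N.
- roller_wheel (a joint): turn of the roller's wheel about its axle, rad, 0 at the start, free either way (24 mm of travel per rad)
- roller_bar (a point): middle of the crossbar (round, radius 6 mm, along y), at z = 66 mm of the roller
- cradle: Fixed wooden base 110x124x12 mm, origin at the worktop under the wheel's resting place; two rails along y, 18 mm high, 52 mm apart, hold the wheel; at its -x side a steel bow (bar radius 5 mm, posts at y = +-52 mm, top z = 80 mm) on which the roller's fork leans. The roller lifts out upward.
- panel: Fixed wooden trivet panel 156 (x) by 86 (y) by 20 mm; origin at the worktop under its centre, x along its length away from the robot. In it lie five white tile strips, each 27 (x) by 69 mm (y), centres at x = -56, -28, 0, 28, 56 mm, y = 0; tops at z = 20 mm when flush. They start up to 4 mm higher, a press fit: each moves down under about 4 N, stays where left, and stops when flush.
- strip1 (a joint): how far tile strip 1 (nearest the robot) is pressed down, m: 0 = 4 mm proud, 0.004 = flush
- strip2 (a joint): how far tile strip 2 (counted from the robot) is pressed down, m: 0 = 4 mm proud, 0.004 = flush
- strip3 (a joint): how far tile strip 3 (counted from the robot) is pressed down, m: 0 = 4 mm proud, 0.004 = flush
- strip4 (a joint): how far tile strip 4 (counted from the robot) is pressed down, m: 0 = 4 mm proud, 0.004 = flush
- strip5 (a joint): how far tile strip 5 (farthest, under the shelf) is pressed down, m: 0 = 4 mm proud, 0.004 = flush
- shelf: Fixed low wooden spice shelf standing over the far end of the panel; its origin and axes are the panel's. Board from x = 15 to 81 mm, y = +-115 mm, underside z = 140 mm, top z = 154 mm; end walls 12 mm thick at y = +-100 mm, x = 18 to 78 mm. To reach strips 4 and 5 the handle has to lean some 30 to 45 degrees back toward the panel's -x side.
- hook: Fixed hook stand: base 110x110x14 mm, post of radius 8 mm at the origin (worktop height). From the post's top (z = 150 mm) a straight round arm, radius 5 mm, length 115 mm, rises 30 degrees above level toward -x; a stop collar of radius 13 mm sits 44 to 49 mm along it. The arm goes through the roller's window; the crossbar rests across the arm from above, the roller hanging upright.
- hook_tip (a point): centre of the arm's upper end, 115 mm along the arm from the post's axis
- hook_seat (a point): where the crossbar's middle is when the roller hangs against the collar: 55 mm along the arm and 11 mm above its axis (square to the arm)
- spice_a: small glass spice jar 42x42x96 mm on the shelf; origin at the centre of its underside; leave it alone
- spice_b: small glass spice jar with dark cap 44x44x105 mm on the shelf; origin at the centre of its underside; leave it alone
- sugar_pot: white lidded sugar pot 77x77x88 mm, a bystander; origin at the centre of its underside; leave it alone
- lemon_0: lemon 71x53x51 mm, a bystander near the panel; origin at the centre of its underside; leave it alone
- honey_jar: honey jar 58x62x99 mm, a bystander near the window sill; origin at the centre of its underside; leave it alone
- teaspoon: teaspoon 130x27x11 mm lying on the worktop, a bystander; origin at the centre of its underside; leave it alone
- dish_soap: plastic soap bottle 40x65x166 mm, a bystander on the left; origin at the centre of its underside; leave it alone
Not all that is in view belongs to the job. There is more than one size of the panel; the one meant has the size given above.

How it is judged:
By the outcome, as a careful person would: the job done as asked, in the order asked, and still so for the second after the job is handed in, with the robot touching nothing.
It also fails if it takes over 64 s, if anything falls off the work surface, if the arm or the gripper's body presses on something with over 40 N, if the wrist force passes 120 N, or if a joint passes its speed limit or range.

ROBOT

A 6-joint arm with a two-finger parallel gripper is mounted at the origin on the work surface; the furniture and walls round the work are solid. World frame = base frame: x ahead of the robot, y to its left, z up, the work surface at z = 0. Lengths are in m, angles in rad, forces in N, time in s.
With the tool pointing down it reaches from about 0.275 to 0.725 m from the base axis. Payload 15.9 kg.
Tool frame: the origin (TCP) lies midway between the tips of the shut fingers; the grasp point (between the pads) lies robot.tcp_to_grasp behind it (robot.tcp_to_grasp is the distance from the TCP to the grasp point, in m); z points along the fingers, y is the line along which they close (so a half turn about z gives the same grasp; the last joint's range is limited). The gripper opens to 85 mm and grips with 20 to 120 N. Pads are 22 mm wide; open, the fingers measure 114 mm over their backs; the gripper's body (76 mm by 85 mm) begins 54 mm behind the grasp point. The pads swing forward as they close: fully open they stand 13 mm farther back than shut.
Start: joints at [-1.157, 0.213, -0.034, 1.323, 0, 1.571], TCP at [0.201, -0.458, 0.231] pointing down, gripper open.
Joint ranges: [-2.98, 2.98], [-0.74, 1.72], [-1.14, 1.35], [-2.1, 2.04], [-1.57, 1.44], [-3.14, 3.14]. Speed limits (rad/s): [1.89, 1.89, 2.39, 2.57, 3.14, 3.14].

INTERFACE

Orientations are given as a unit quaternion [w, x, y, z].
In Python, from workcell import sense, imaging, ticket, finder, robot gives the robot as it stands.
- The arm moves only by the tool send_rows, never from a script. Its argument "series" is a list of rows, each an object with "translation": the shift along the tool's x, y, z in units of 200 mm (1.0 is 200 mm), a list of three; "angular": the turn, a rotation vector about the tool's x, y, z in units of 90 degrees (1.0 is 90 degrees), a list of three; "claw": the opening, from 0 (shut) to 1 (fully open). A call has 1 to 10 rows; each row is the pose to reach, as a shift and turn from the pose commanded when the call began, along the tool's axes at that moment; what a row does not reach only later rows make up. A row lasts 1/10 s, in which the tool goes at most 50 mm and 8.59 degrees, less where a joint would pass 70% of its speed; a pose out of reach is approached as far as the arm can. A call with a number of a shift or a turn outside -1 to 1 is refused whole. A call with a gripper value outside its range is refused whole. The fingers move at their own pace and stop on an object; "newtons" is the grip in N (left out, the last holds). Time passes only in rows, so rows that repeat a pose let the fingers close. It gives the time, the measured TCP pose, the force, the opening and the grip force at its end, in the units of the state.
- sense(): the state, without advancing time (a new reading comes with each control period).
- imaging.read_camera(name): name is "scene" or "top" or "wrist"; returns a dict with "image" (420x560x3 uint8, red, green, blue), "K" (3x3 intrinsics, pixels), "R" (3x3) and "t" (3): a world point X has camera coordinates R X + t; the wrist camera has in their place "mount" (4x4, takes a point from camera to tool coordinates, whose origin is the TCP and whose axes are the flange's). Camera axes: x right, y down, z forward; pixel columns grow to the right and rows downward; lengths in m; the calibration is good to about 2 mm. A picture is of the moment at which its call begins: read the wrist's pose just before it. There is no depth.
- ticket.hand_in(): hands the job in; it is judged then, once.
Trained networks look in the newest picture that a camera, given by its name, has taken for a name from the list of things; names that differ only in an ending like _2 or _b are one class to them, and where a whole thing is asked for, a point or a joint stands for the part that bears it (a point fixed in the world has none). Each returns a list of dicts, best first, with "score" (0 to 1); they miss things now and then, are a little off and sometimes report something else, mostly with a low value. They report only what shows in the picture. A call takes as long as a camera call. They do not tell look-alikes from the thing itself.
- finder.boxes_of(query, camera): "position" ([x, y, z] in m, in the coordinates of the camera as it stood for that picture, good to about 4 mm: the middle of the surface that is visible of it).
- finder.spot_point(query, camera): "position" ([x, y, z] in m, in the coordinates of the camera as it stood for that picture, good to about 4 mm: a listed point, or the origin of a listed thing).
The state is a dict: "t": time; "q": joint angles; "dq": joint speeds; "tau": joint torques, N m; "tool_pos": TCP position; "ee_rot": TCP orientation; "wrist_force": force on the tool from outside, world axes, zero at the start; "moment": the same for the moment, N m; "gripper_width": opening from 0.0 (shut) to 1.0 (fully open); "gripper_force": force on a finger pad.
Only numpy, scipy, OpenCV 4.12 (cv2) and the standard library are available. Lean on these libraries where they do the work, as an engineer would, in place of code of your own. Each camera call takes 0.05 s, during which the arm holds its last target. There are 200 camera calls.

## Working session

There is one attempt and no reset: what is moved stays moved. The work goes in short steps, Python scripts to look and compute and a tool call to move; the robot and the scene stay as the last step left them, time stands still between calls to the robot, and variables do not carry over. Pictures are saved under pics/ and viewed, at most 10 in all, crops included, and the job is handed in when it is done.

Besides the shell and the picture viewer there is one more tool, called after "Emit:" by a JSON object that holds its "method" and its "body". send_rows: Moves the arm, as the interface text tells. Its arguments: {"type":"object","properties":{"series":{"type":"array","items":{"type":"object","properties":{"translation":{"type":"array","items":{"type":"number"}},"angular":{"type":"array","items":{"type":"number"}},"claw":{"type":"number"}}}},"newtons":{"type":"number"}},"required":["series"]}

```bash
mkdir -p pics
cat > h.py <<'E'
from workcell import sense, imaging, ticket, finder, robot
import numpy as np, cv2
from scipy.spatial.transform import Rotation as Rn
def cam(n):
    s=sense(); c=imaging.read_camera(n)
    if n=='wrist':
        T=np.eye(4); q=s['ee_rot']; T[:3,:3]=Rn.from_quat([q[1],q[2],q[3],q[0]]).as_matrix(); T[:3,3]=s['tool_pos']
        W=T@np.array(c['mount'])
    else:
        W=np.eye(4); R=np.array(c['R']); W[:3,:3]=R.T; W[:3,3]=-R.T@np.array(c['t'])
    return c,W
def w(W,p): return W[:3,:3]@np.array(p)+W[:3,3]
def px(c,W,X):
    p=np.linalg.inv(W)@np.append(X,1); u=np.array(c['K'])@p[:3]; return u[:2]/u[2]
def save(c,f): cv2.imwrite('pics/'+f,c['image'][:,:,::-1])
E
python3 - <<'E'
from h import *
print(sense(), [ (k,getattr(robot,k)) for k in dir(robot) if k[0]!='_'])
ims=[]
for n in ['scene','top']:
    c,W=cam(n); ims.append(c['image'])
    for q in ['roller','roller_grip','roller_axle','roller_bar','cradle','panel','strip1','strip5','shelf','hook','hook_tip','hook_seat','spice_a','sugar_pot','lemon_0','honey_jar','teaspoon','dish_soap']:
        r=finder.spot_point(q,n)
        print(n,q,[(round(d['score'],2),w(W,d['position']).round(3).tolist(),px(c,W,w(W,d['position'])).round().astype(int).tolist()) for d in r[:3]])
    save(c,n+'.png')
E
```

```text
{'t': 0.0, 'q': array([-1.15702412e+00,  2.13320796e-01, -3.50718787e-02,  1.32352103e+00,
        3.93242863e-06,  1.57082511e+00]), 'dq': array([-3.74580116e-06, -8.48715454e-05,  1.02298932e-03,  5.95533017e-05,
       -2.79048223e-04,  5.23220656e-04]), 'tau': array([-3.58995903e-04, -6.86146975e+01,  4.87126458e+01,  1.70712685e-02,
       -5.90831542e-05, -2.76720931e-05]), 'tool_pos': array([ 0.20089067, -0.45747806,  0.23082877]), 'ee_rot': array([-5.47176517e-04,  9.78678098e-01,  2.05399289e-01, -1.12845616e-04]), 'wrist_force': array([ 0.11351847,  0.21346511, -0.28701741]), 'moment': array([ 0.01553776, -0.04396302,  0.00044929]), 'gripper_force': 0.0, 'gripper_width': 0.9982042832286326} [('PlanningError', <class 'workcell.PlanningError'>), ('tcp_to_grasp', 0.0187)]
scene roller [(0.68, [0.412, -0.322, 0.034], [328, 262])]
scene roller_grip [(0.92, [0.368, -0.308, 0.129], [313, 235]), (0.2, [0.516, -0.337, -0.003], [356, 261])]
scene roller_axle [(0.97, [0.417, -0.324, 0.034], [330, 262])]
scene roller_bar [(0.85, [0.389, -0.316, 0.094], [321, 245])]
scene cradle [(0.81, [0.413, -0.32, -0.001], [327, 272]), (0.29, [0.603, 0.322, -0.001], [244, 190])]
scene panel [(0.83, [0.237, -0.319, 0.0], [279, 299]), (0.67, [0.487, 0.099, 0.002], [255, 214])]Traceback (most recent call last):
  File "<stdin>", line 7, in <module>
ValueError: it knows: cradle, dish_soap, honey_jar, hook, hook_seat, hook_tip, lemon, panel, roller, roller_axle, roller_bar, roller_grip, shelf, spice, sugar_pot, teaspoon
```

Run:
```python
from h import *
ims=[]
for n in ['scene','top']:
    c,W=cam(n)
    for q in ['roller_grip','roller_axle','roller_bar','cradle','panel','shelf','hook','hook_tip','hook_seat','spice','sugar_pot','lemon','honey_jar','teaspoon','dish_soap']:
        r=finder.spot_point(q,n)
        print(n,q,[(round(d['score'],2),w(W,d['position']).round(3).tolist(),px(c,W,w(W,d['position'])).round().astype(int).tolist()) for d in r[:3]])
    save(c,n+'.png')
```

```text
scene roller_grip [(0.71, [0.371, -0.308, 0.13], [314, 234])]
scene roller_axle [(0.62, [0.42, -0.323, 0.036], [330, 260])]
scene roller_bar [(0.77, [0.385, -0.317, 0.094], [320, 246])]
scene cradle [(0.77, [0.413, -0.319, 0.0], [327, 272])]
scene panel [(0.92, [0.235, -0.321, 0.001], [279, 300]), (0.88, [0.487, 0.099, 0.002], [255, 215]), (0.6, [0.525, 0.038, 0.154], [273, 177])]
scene shelf [(0.79, [0.49, 0.099, 0.003], [256, 214]), (0.74, [0.348, -0.169, 0.003], [274, 258])]
scene hook [(0.82, [0.483, -0.185, -0.003], [311, 245])]
scene hook_tip []
scene hook_seat [(0.59, [0.349, -0.169, 0.002], [274, 258])]
scene spice [(0.85, [0.526, 0.042, 0.15], [272, 178])]
scene sugar_pot [(0.93, [0.432, -0.534, 0.003], [399, 305])]
scene lemon [(0.71, [0.384, -0.053, -0.003], [259, 241])]
scene honey_jar [(0.73, [0.514, -0.334, -0.004], [355, 261])]
scene teaspoon [(0.62, [0.348, -0.169, 0.002], [274, 259])]
scene dish_soap []
top roller_grip [(0.74, [0.37, -0.305, 0.126], [343, 253])]
top roller_axle [(0.75, [0.418, -0.321, 0.036], [349, 246]), (0.28, [0.389, -0.315, 0.09], [347, 251])]
to
[... 290 characters left out ...]
 -0.187, -0.001], [320, 220])]
top hook_tip [(0.87, [0.392, -0.161, 0.21], [307, 229]), (0.23, [0.448, -0.176, 0.19], [316, 217])]
top hook_seat [(0.79, [0.446, -0.177, 0.19], [317, 217]), (0.15, [0.527, 0.052, 0.151], [263, 178])]
top spice [(0.78, [0.528, 0.048, 0.154], [264, 178]), (0.61, [0.547, 0.169, 0.158], [234, 162])]
top sugar_pot [(0.85, [0.432, -0.532, -0.0], [403, 263]), (0.45, [0.352, -0.17, 0.001], [304, 251])]
top lemon [(0.74, [0.418, -0.321, 0.039], [349, 246]), (0.55, [0.389, -0.048, 0.0], [277, 232])]
top honey_jar [(0.74, [0.517, -0.332, 0.003], [359, 225])]
top teaspoon [(0.49, [0.355, -0.168, 0.001], [304, 250])]
top dish_soap [(0.76, [0.602, 0.326, -0.0], [206, 150])]
```

View pics/scene.png

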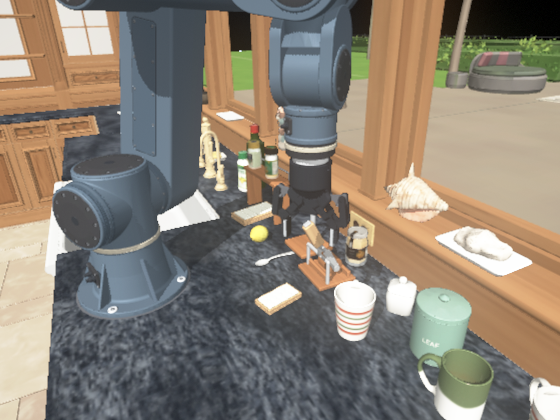

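View pics/top.png

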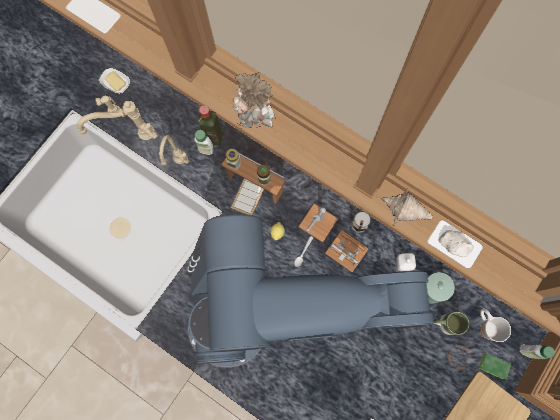

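The hand roller stands only in the cradle (scene px 328,262). Two panels could be taken for the target: the small one in the open at scene px (279,299), and the one under the shelf at (255,214), top px (247,196). The shelf one fits the description. I'll check it in a crop and work out the first standoff.

```bash
cat >> h.py <<'E'
GZ=0.105   # roller z at grasp
def rotyaw(yaw,lean):  # roller frame: x along yaw, handle leaning toward -x by lean (deg)
    return (Rn.from_euler('z',yaw,degrees=True)*Rn.from_euler('y',-lean,degrees=True)).as_matrix()
def toolpose(axle,yaw,lean,back=0.,flip=1,gz=None):
    R=rotyaw(yaw,lean); z=-R[:,2]; y=flip*R[:,1]; x=np.cross(y,z)
    T=np.column_stack([x,y,z]); g=GZ if gz is None else gz
    return np.array(axle)+R[:,2]*(g-robot.tcp_to_grasp+back), T
def cur():
    s=sense(); q=s['ee_rot']; return np.array(s['tool_pos']),Rn.from_quat([q[1],q[2],q[3],q[0]]).as_matrix()
def rel(p,T,frm=None):
    p0,T0=frm or cur()
    return (T0.T@(p-p0)/0.2).round(4).tolist(), (Rn.from_matrix(T0.T@T).as_rotvec()/(np.pi/2)).round(4).tolist()
E
python3 - <<'E'
from h import *
im=cv2.imread('pics/top.png'); a=cv2.resize(im[140:225,210:290],None,fx=5,fy=5,interpolation=3)
im=cv2.imread('pics/scene.png'); b=cv2.resize(im[150:310,225:365],(372,425),interpolation=3)
cv2.imwrite('pics/crop.png',np.hstack([a,b]))
print(cur()[1].round(3)); c,W=cam('wrist'); print(np.array(c['mount']).round(3), c['K'])
for f in (1,-1):
    p,T=toolpose([.418,-.322,.036],-17,25,.12,f); print(p,T.round(2),rel(p,T))
E
```

```text
[[ 0.916  0.402  0.   ]
 [ 0.402 -0.916  0.   ]
 [ 0.    -0.    -1.   ]]
[[-0.    -0.963 -0.268  0.068]
 [ 1.    -0.     0.     0.001]
 [-0.001 -0.268  0.963 -0.143]
 [ 0.     0.     0.     1.   ]] [[321.12950509   0.         278.69097785]
 [  0.         321.12950509 208.91849951]
 [  0.           0.           1.        ]]
[ 0.33462347 -0.29650924  0.2229713 ] [[-0.87  0.29  0.4 ]
 [ 0.26  0.96 -0.12]
 [-0.42 -0.   -0.91]] ([0.9356, -0.4696, 0.0416], [-0.3363, -0.1249, -1.517])
[ 0.33462347 -0.29650924  0.2229713 ] [[ 0.87 -0.29  0.4 ]
 [-0.26 -0.96 -0.12]
 [ 0.42  0.   -0.91]] ([0.9356, -0.4696, 0.0416], [-0.0987, 0.2659, 0.445])
```

View pics/crop.png

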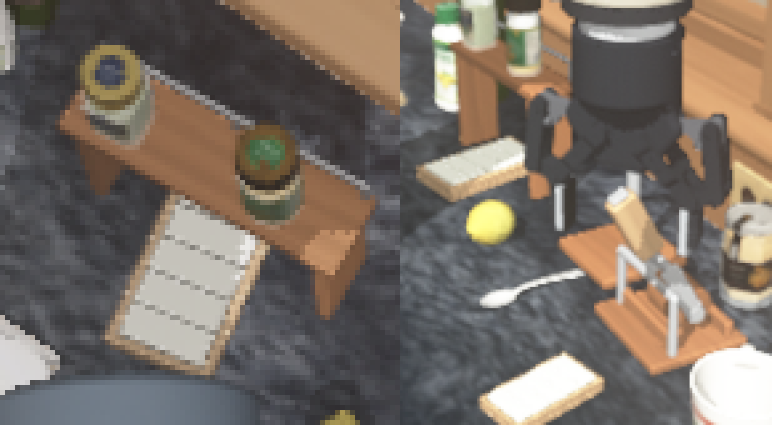

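The crop shows the multi-strip panel running under the shelf (crop px 190,290), with the plain small panel in the open as the decoy (crop px 540,390). The roller is in the cradle (crop px 660,270). I'm moving to the standoff now.

Emit:
{"method": "send_rows", "body": {"series": [{"translation": [0.936,-0.47,0.042],"angular": [-0.0987,0.266,0.445],"claw": 1},{"translation": [0.936,-0.47,0.042],"angular": [-0.0987,0.266,0.445],"claw": 1},{"translation": [0.936,-0.47,0.042],"angular": [-0.0987,0.266,0.445],"claw": 1},{"translation": [0.936,-0.47,0.042],"angular": [-0.0987,0.266,0.445],"claw": 1},{"translation": [0.936,-0.47,0.042],"angular": [-0.0987,0.266,0.445],"claw": 1},{"translation": [0.936,-0.47,0.042],"angular": [-0.0987,0.266,0.445],"claw": 1},{"translation": [0.936,-0.47,0.042],"angular": [-0.0987,0.266,0.445],"claw": 1},{"translation": [0.936,-0.47,0.042],"angular": [-0.0987,0.266,0.445],"claw": 1}]}}

```text
t: 2.8
tool_pos: [0.3345, -0.2966, 0.2233]
ee_rot: [0.032, 0.966, -0.143, 0.214]
wrist_force: [0.2, -0.7, 0.3]
gripper_width: 0.999
gripper_force: 0.0
```

Run:
```python
from h import *
c,W=cam('wrist'); save(c,'w1.png')
for q in ['roller_grip','roller_axle','roller_bar','cradle','hook','hook_tip','hook_seat']:
    r=finder.spot_point(q,'wrist')
    print(q,[(round(d['score'],2),w(W,d['position']).round(4).tolist(),px(c,W,w(W,d['position'])).round().astype(int).tolist()) for d in r[:2]])
print(cur()[0])
```

```text
roller_grip [(0.93, [0.3667, -0.3171, 0.1311], [291, 218])]
roller_axle [(0.8, [0.4169, -0.3232, 0.0397], [280, 184])]
roller_bar [(0.78, [0.3866, -0.3156, 0.0932], [281, 203])]
cradle [(0.68, [0.4178, -0.3257, 0.0338], [281, 184])]
hook [(0.59, [0.4889, -0.1926, 0.0], [161, 167])]
hook_tip [(0.74, [0.3876, -0.1645, 0.2094], [12, 243])]
hook_seat [(0.61, [0.4442, -0.1814, 0.1897], [50, 149])]
[ 0.33468481 -0.29666724  0.22278119]
```

View pics/w1.png

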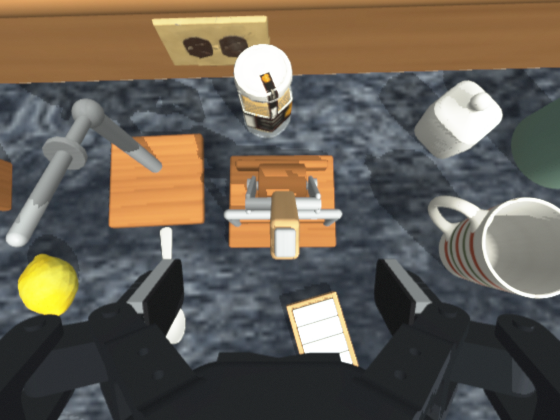

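The wrist view shows the cradle square to the tool, so yaw −17° is right. The handle end is at px (285,243), about 4 mm to the right. The hook arm is on the left, from (88,115) down to its tip at (17,240). I'll correct sideways and descend along the handle.

Run:
```python
from h import *
for b in (.05,0): print(rel(*toolpose([.4135,-.325,.036],-17,25,b,-1)))
```

```text
([-0.0154, 0.0203, 0.3417], [-0.0001, 0.0003, 0.0001])
([-0.0153, 0.0204, 0.5917], [-0.0001, 0.0003, 0.0001])
```

Emit:
{"method": "send_rows", "body": {"series": [{"translation": [-0.015,0.02,0.2],"angular": [0,0,0],"claw": 1},{"translation": [-0.015,0.02,0.34],"angular": [0,0,0],"claw": 1},{"translation": [-0.015,0.02,0.45],"angular": [0,0,0],"claw": 1},{"translation": [-0.015,0.02,0.54],"angular": [0,0,0],"claw": 1},{"translation": [-0.015,0.02,0.59],"angular": [0,0,0],"claw": 1},{"translation": [-0.015,0.02,0.59],"angular": [0,0,0],"claw": 1}]}}

```text
t: 3.8
tool_pos: [0.3784, -0.3137, 0.1136]
ee_rot: [0.031, 0.966, -0.144, 0.213]
wrist_force: [-0.2, 0.2, -0.0]
gripper_width: 0.997
gripper_force: 0.0
```

Run:
```python
from h import *
s=sense();print(s['wrist_force'],s['tool_pos'])
c,W=cam('wrist'); save(c,'w2.png')
```

```text
[-0.20198365  0.17325052 -0.04155164] [ 0.37839126 -0.31365564  0.11360795]
```

View pics/w2.png

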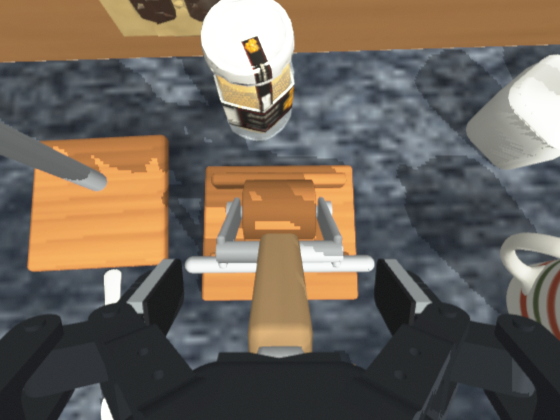

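The handle is centred between the fingers (px 280,300) and clear of the bow, so I'm closing.

Emit:
{"method": "send_rows", "body": {"series": [{"translation": [0,0,0],"angular": [0,0,0],"claw": 0},{"translation": [0,0,0],"angular": [0,0,0],"claw": 0},{"translation": [0,0,0],"angular": [0,0,0],"claw": 0},{"translation": [0,0,0],"angular": [0,0,0],"claw": 0},{"translation": [0,0,0],"angular": [0,0,0],"claw": 0},{"translation": [0,0,0],"angular": [0,0,0],"claw": 0},{"translation": [0,0,0],"angular": [0,0,0],"claw": 0},{"translation": [0,0,0],"angular": [0,0,0],"claw": 0}], "newtons": 80}}

```text
t: 4.65
tool_pos: [0.3787, -0.3141, 0.1149]
ee_rot: [0.032, 0.966, -0.144, 0.214]
wrist_force: [-0.6, 1.5, 4.0]
gripper_width: 0.224
gripper_force: 78.0
```

Run:
```python
from h import *
s=sense();print(s['wrist_force'],s['gripper_width'],s['gripper_force'])
p,T=cur(); u=T.T@np.array([0,0,1]); print('up in tool',u.round(3))
c,W=cam('wrist'); save(c,'w3.png')
for q in ['roller_grip','roller_axle','roller_bar']:
    print(q,[(round(d['score'],2),(T.T@(w(W,d['position'])-p)).round(4)) for d in finder.spot_point(q,'wrist')[:2]])
c,W=cam('top')
for q in ['panel','shelf','hook','hook_tip','hook_seat','lemon']:
    r=finder.spot_point(q,'top')
    print(q,[(round(d['score'],2),w(W,d['position']).round(4).tolist()) for d in r[:2]])
```

```text
[-0.60060123  1.45846584  3.97820684] 0.2243528269608745 78.01989555358887
up in tool [ 0.423  0.    -0.906]
roller_grip [(0.68, array([-0.0046,  0.0027, -0.0177]))]
roller_axle [(0.63, array([ 0.0018, -0.0012,  0.0906]))]
roller_bar [(0.92, array([-0.0022, -0.0003,  0.0219]))]
panel [(0.95, [0.4897, 0.1002, 0.0022]), (0.69, [0.2372, -0.3134, 0.0018])]
shelf [(0.9, [0.492, 0.1066, -0.0005])]
hook [(0.6, [0.4842, -0.1896, -0.0013])]
hook_tip [(0.87, [0.3901, -0.1654, 0.2057])]
hook_seat [(0.97, [0.4458, -0.1782, 0.1886]), (0.72, [0.4183, -0.3237, 0.0375])]
lemon [(0.6, [0.3906, -0.0498, 0.0027])]
```

```bash
cat >> h.py <<'E'
def unp(c,W,u,z):
    d=W[:3,:3]@np.linalg.inv(np.array(c['K']))@np.array([u[0],u[1],1.]); o=W[:3,3]; return o+d*(z-o[2])/d[2]
E
python3 - <<'E'
from h import *
c,W=cam('top')
def U(x,y,z): return unp(c,W,(210+x/5-.4,140+y/5-.4),z)
a,b=U(176,200,.02),U(107,337,.02); print('left edge',a,b,np.degrees(np.arctan2(*(a-b)[1::-1])))
a,b=U(266,240,.02),U(212,373,.02); print('right edge',a,b,np.degrees(np.arctan2(*(a-b)[1::-1])))
a,b=U(62,125,.14),U(373,205,.154); print(a,b)
a,b=U(107,337,.02),U(212,373,.02); print('front',a,b,(a+b)/2)
a,b=U(62,125,.154),U(365,243,.154); print('shelf front',a,b,np.degrees(np.arctan2(*(a-b)[1::-1]))-90)
p0,T0=toolpose([.414,-.325,.28],-17,25,0,-1); frm=cur()
print(rel(p0,T0)); print(rel(*toolpose([.36,-.02,.28],-9,25,0,-1),frm=(p0,T0)))
E
```

```text
left edge [0.53610471 0.13501103 0.02      ] [0.41708355 0.14621337 0.02      ] -5.3768703686468164
right edge [0.52904125 0.05891537 0.02      ] [0.41722501 0.06141591 0.02      ] -1.2810861632763002
[0.52991649 0.21071714 0.14      ] [ 0.54371981 -0.02400255  0.154     ]
front [0.41708355 0.14621337 0.02      ] [0.41722501 0.06141591 0.02      ] [0.41715428 0.10381464 0.02      ]
shelf front [0.52599204 0.20737799 0.154     ] [ 0.51517158 -0.02809999  0.154     ] -2.6309518559714036
([0.517, 0.0004, -1.1018], [0.0, -0.0002, 0.0])
([-0.6365, -1.354, -0.2968], [0.0376, 0.0, -0.0806])
```

Emit:
{"method": "send_rows", "body": {"series": [{"translation": [0.03,0,-0.06],"angular": [0,0,0],"claw": 0},{"translation": [0.1,0,-0.22],"angular": [0,0,0],"claw": 0},{"translation": [0.2,0,-0.43],"angular": [0,0,0],"claw": 0},{"translation": [0.3,0,-0.64],"angular": [0,0,0],"claw": 0},{"translation": [0.4,0,-0.86],"angular": [0,0,0],"claw": 0},{"translation": [0.5,0,-1.0],"angular": [0,0,0],"claw": 0},{"translation": [0.5,0,-1.0],"angular": [0,0,0],"claw": 0}]}}

```text
t: 5.95
tool_pos: [0.3855, -0.3171, 0.3424]
ee_rot: [0.034, 0.965, -0.144, 0.216]
wrist_force: [0.9, 0.0, -4.2]
gripper_width: 0.227
gripper_force: 79.4
```

Run:
```python
from h import *
a=toolpose([.37,-.15,.265],-10,25,0,-1); b=toolpose([.36,.02,.265],-3,25,0,-1)
print(rel(*a),rel(*b,frm=a))
```

```text
([-0.4492, -0.754, -0.2189], [0.0349, -0.0028, -0.0697]) ([-0.1772, -0.8062, -0.0826], [0.0329, 0.0, -0.0705])
```

Emit:
{"method": "send_rows", "body": {"series": [{"translation": [-0.2,-0.2,-0.1],"angular": [0.035,0,-0.07],"claw": 0},{"translation": [-0.45,-0.4,-0.22],"angular": [0.035,0,-0.07],"claw": 0},{"translation": [-0.45,-0.6,-0.22],"angular": [0.035,0,-0.07],"claw": 0},{"translation": [-0.45,-0.755,-0.22],"angular": [0.035,0,-0.07],"claw": 0}]}}

```text
t: 6.35
tool_pos: [0.3294, -0.1472, 0.3384]
ee_rot: [0.017, 0.973, -0.087, 0.215]
wrist_force: [1.9, -0.8, -4.0]
gripper_width: 0.225
gripper_force: 79.8
```

Emit:
{"method": "send_rows", "body": {"series": [{"translation": [-0.05,-0.2,-0.02],"angular": [0.03,0,-0.07],"claw": 0},{"translation": [-0.1,-0.4,-0.05],"angular": [0.033,0,-0.07],"claw": 0},{"translation": [-0.18,-0.6,-0.08],"angular": [0.033,0,-0.07],"claw": 0},{"translation": [-0.18,-0.81,-0.08],"angular": [0.033,0,-0.07],"claw": 0},{"translation": [-0.18,-0.81,-0.08],"angular": [0.033,0,-0.07],"claw": 0}]}}

```text
t: 6.85
tool_pos: [0.3191, -0.0046, 0.3382]
ee_rot: [-0.005, 0.976, -0.013, 0.216]
wrist_force: [0.4, -0.5, -3.3]
gripper_width: 0.227
gripper_force: 80.1
```

Run:
```python
from h import *
p,T=cur(); print(p,T.round(3),sense()['wrist_force'])
c,W=cam('wrist'); save(c,'w4.png')
for q in ['roller_grip','roller_axle','roller_bar']:
    print(q,[(round(d['score'],2),(T.T@(w(W,d['position'])-p)).round(4)) for d in finder.spot_point(q,'wrist')[:2]])
for q in ['panel','shelf','spice','lemon','hook_tip']:
    print(q,[(round(d['score'],2),w(W,d['position']).round(4).tolist()) for d in finder.spot_point(q,'wrist')[:2]])
np.savez('w4.npz',K=c['K'],W=W)
```

```text
[ 0.3191286  -0.00455809  0.33820967] [[ 0.907 -0.024  0.421]
 [-0.028 -1.     0.004]
 [ 0.421 -0.015 -0.907]] [ 0.37757179 -0.45329699 -3.30731027]
roller_grip [(0.87, array([-0.0093,  0.0026, -0.0194]))]
roller_axle [(0.83, array([0.0021, 0.0025, 0.0863])), (0.48, array([ 0.0067, -0.0018,  0.0869]))]
roller_bar [(0.67, array([ 0.0015, -0.0011,  0.0222])), (0.58, array([0.0019, 0.002 , 0.0878]))]
panel [(0.74, [0.2322, -0.3202, -0.0005]), (0.66, [0.4848, 0.095, -0.0013])]
shelf []
spice [(0.92, [0.5439, 0.1647, 0.154]), (0.65, [0.5219, 0.0409, 0.1538])]
lemon [(0.5, [0.3881, -0.0557, 0.006])]
hook_tip [(0.8, [0.3867, -0.1587, 0.2094])]
```

View pics/w4.png

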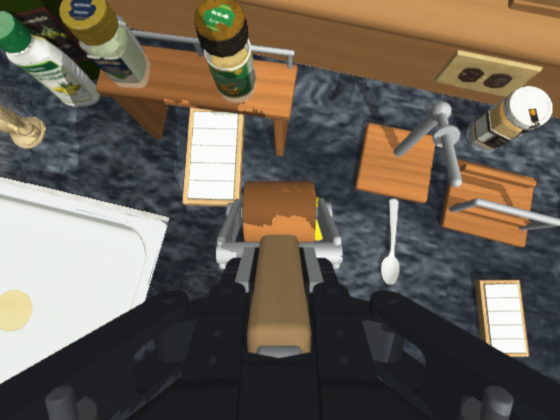

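The wrist view shows the five-strip panel at px (184–243, 109–204) with its far end under the shelf. The roller is held squarely, with its wheel at (280,210), and the decoy panel is at (505,315). I'll get the panel yaw from the white tile edges.

Run:
```python
from h import *
d=np.load('w4.npz'); c={'K':d['K']}; W=d['W']; im=cv2.imread('pics/w4.png')
hsv=cv2.cvtColor(im,cv2.COLOR_BGR2HSV); m=((hsv[:,:,1]<60)&(hsv[:,:,2]>170)).astype(np.uint8); 
m[:108]=0;m[206:]=0;m[:,:175]=0;m[:,250:]=0
L=[];R=[]
for r in range(114,198):
    k=np.flatnonzero(m[r]); 
    if len(k)>30: L.append(unp(c,W,(k[0]-.5,r),.022)[:2]); R.append(unp(c,W,(k[-1]+.5,r),.022)[:2])
for P in (L,R):
    P=np.array(P); f=np.polyfit(P[:,0],P[:,1],1); print('yaw',np.degrees(np.arctan(f[0])),P[0],P[-1],np.std(P[:,1]-np.polyval(f,P[:,0])))
M=(np.array(L)+np.array(R))/2; print('mid',M[0],M[-1],'width',np.linalg.norm(L[40]-R[40]))
rows=[np.flatnonzero(m[:,col]) for col in range(195,235,5)]
for col,k in zip(range(195,235,5),rows): print(col,k.min(),k.max(),unp(c,W,(col,k.max()+.5),.022)[:2])
```

```text
yaw -3.0964755198137865 [0.55518399 0.12851806] [0.42160101 0.13505652] 0.0004696810188832095
yaw -3.0058381528542983 [0.55301088 0.0588986 ] [0.41970917 0.06537859] 0.0004461551682311746
mid [0.55409743 0.09370833] [0.42065509 0.10021755] width 0.06973459492434583
195 111 198 [0.41897971 0.12363326]
200 112 198 [0.41877453 0.11605641]
205 112 198 [0.41856943 0.10848306]
210 112 198 [0.41836443 0.10091319]
215 112 198 [0.41815953 0.0933468 ]
220 112 199 [0.41641749 0.0857752 ]
225 112 199 [0.41621323 0.07821968]
230 113 199 [0.41600907 0.07066764]
```

```bash
cat >> h.py <<'E'
PC=np.array([.487,.097]); PY=-3.05
def onpanel(x,z,lean=38,y=0):
    a=np.radians(PY); v=PC+x*np.array([np.cos(a),np.sin(a)])+y*np.array([-np.sin(a),np.cos(a)])
    return toolpose([v[0],v[1],z],PY,lean,0,-1)
E
python3 - <<'E'
from h import *
a=onpanel(-.056,.11); print(rel(*a)); print(rel(*onpanel(-.056,.055),frm=a)); print(sense()['wrist_force'])
E
```

```text
([-0.0986, -0.5469, 0.8554], [-0.0158, 0.1448, 0.0057])
([-0.1693, 0.0, 0.2167], [0.0, 0.0, 0.0])
[ 0.62848328  0.01709309 -3.26446389]
```

Emit:
{"method": "send_rows", "body": {"series": [{"translation": [0,-0.2,0.1],"angular": [-0.016,0.08,0.006],"claw": 0},{"translation": [0,-0.4,0.25],"angular": [-0.016,0.145,0.006],"claw": 0},{"translation": [-0.05,-0.547,0.45],"angular": [-0.016,0.145,0.006],"claw": 0},{"translation": [-0.08,-0.547,0.65],"angular": [-0.016,0.145,0.006],"claw": 0},{"translation": [-0.1,-0.547,0.8],"angular": [-0.016,0.145,0.006],"claw": 0},{"translation": [-0.1,-0.547,0.855],"angular": [-0.016,0.145,0.006],"claw": 0},{"translation": [-0.1,-0.547,0.855],"angular": [-0.016,0.145,0.006],"claw": 0},{"translation": [-0.1,-0.547,0.855],"angular": [-0.016,0.145,0.006],"claw": 0}]}}

```text
t: 8.1
tool_pos: [0.3727, -0.0002, 0.1853]
ee_rot: [-0.005, 0.946, -0.004, 0.325]
wrist_force: [0.2, 0.2, -3.4]
gripper_width: 0.226
gripper_force: 81.0
```

Run:
```python
from h import *
c,W=cam('wrist'); save(c,'w5.png'); p,T=cur()
print(p,onpanel(-.056,.11)[0],rel(*onpanel(-.056,.11))); print(sense()['wrist_force'])
for z in(.056,.05): print(rel(*onpanel(-.056,z)))
for q in ['roller_grip','roller_axle','roller_bar']:
    print(q,[(round(d['score'],2),(T.T@(w(W,d['position'])-p)).round(4)) for d in finder.spot_point(q,'wrist')[:2]])
```

```text
[ 3.72632581e-01 -8.13587930e-05  1.84571258e-01] [0.378023   0.10280661 0.17800533] ([-0.0043, -0.5141, 0.0466], [-0.026, 0.0017, 0.02])
[-1.55747511  0.8247869  -4.56698797]
([-0.1701, -0.5106, 0.2597], [-0.026, 0.0017, 0.02])
([-0.1885, -0.5102, 0.2834], [-0.026, 0.0017, 0.02])
roller_grip [(0.62, array([-0.0051,  0.0045, -0.0172]))]
roller_axle [(0.65, array([ 0.0003, -0.0003,  0.0864])), (0.44, array([-0.0167,  0.194 ,  0.2185]))]
roller_bar [(0.7, array([-0.0025, -0.0012,  0.0244])), (0.42, array([ 0.0666, -0.32  ,  0.2876]))]
```

View pics/w5.png

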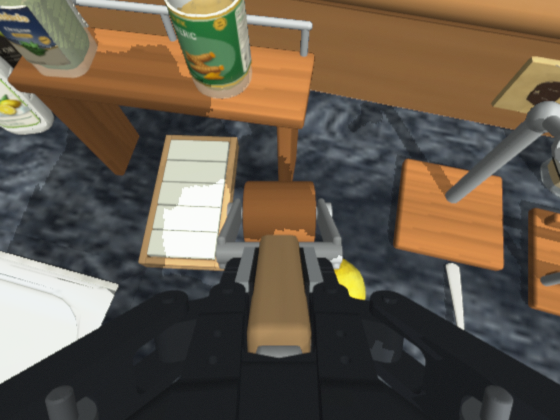

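The wheel is at px (280,210) but the tool has not moved in y: something is limiting it. I'll check the joints.

Run:
```python
from h import *
print(sense()['q'].round(3), sense()['dq'].round(3))
```

```text
[-0.014 -0.658 -1.033  0.533  0.017  3.141] [ 0.002 -0.009  0.014  0.003 -0.002  0.002]
```

Joint 6 is at its limit. The roller is symmetric, so I'll turn the tool half a turn about the handle axis.

Emit:
{"method": "send_rows", "body": {"series": [{"translation": [0,0,-0.15],"angular": [0,0,-1.0],"claw": 0},{"translation": [0,0,-0.15],"angular": [0,0,-1.0],"claw": 0},{"translation": [0,0,-0.15],"angular": [0,0,-1.0],"claw": 0},{"translation": [0,0,-0.15],"angular": [0,0,-1.0],"claw": 0},{"translation": [0,0,-0.15],"angular": [0,0,-1.0],"claw": 0},{"translation": [0,0,-0.15],"angular": [0,0,-1.0],"claw": 0},{"translation": [0,0,-0.15],"angular": [0,0,-1.0],"claw": 0},{"translation": [0,0,-0.15],"angular": [0,0,-1.0],"claw": 0},{"translation": [0,0,-0.15],"angular": [0,0,-1.0],"claw": 0},{"translation": [0,0,-0.15],"angular": [0,0,-1.0],"claw": 0}]}}

```text
t: 9.3
tool_pos: [0.355, -0.0001, 0.2117]
ee_rot: [0.219, 0.692, 0.644, 0.242]
wrist_force: [-0.5, -0.2, -3.4]
gripper_width: 0.225
gripper_force: 81.1
```

Emit:
{"method": "send_rows", "body": {"series": [{"translation": [0,0,0],"angular": [0,0,-1.0],"claw": 0},{"translation": [0,0,0],"angular": [0,0,-1.0],"claw": 0},{"translation": [0,0,0],"angular": [0,0,-1.0],"claw": 0},{"translation": [0,0,0],"angular": [0,0,-1.0],"claw": 0},{"translation": [0,0,0],"angular": [0,0,-1.0],"claw": 0},{"translation": [0,0,0],"angular": [0,0,-1.0],"claw": 0},{"translation": [0,0,0],"angular": [0,0,-1.0],"claw": 0},{"translation": [0,0,0],"angular": [0,0,-1.0],"claw": 0},{"translation": [0,0,0],"angular": [0,0,-1.0],"claw": 0},{"translation": [0,0,0],"angular": [0,0,-1.0],"claw": 0}]}}

```text
t: 10.3
tool_pos: [0.355, -0.0002, 0.2117]
ee_rot: [0.325, 0.067, 0.943, 0.028]
wrist_force: [0.2, 0.6, -3.3]
gripper_width: 0.227
gripper_force: 81.0
```

```bash
sed -i 's/PY,lean,0,-1)/PY,lean,0,1)/' h.py
python3 - <<'E'
from h import *
p,T=cur(); print(p,T.round(3),sense()['q'].round(3),sense()['wrist_force'])
for l in (34,30): print(l,rel(*onpanel(-.054,.11,l)), onpanel(-.054,.11,l)[0])
E
```

```text
[ 3.55012384e-01 -1.70285735e-04  2.11720384e-01] [[-0.779  0.109  0.617]
 [ 0.145  0.989  0.008]
 [-0.61   0.096 -0.787]] [-0.017 -0.727 -0.986  0.646  0.019  0.132] [ 0.18248371  0.64992056 -3.31494166]
34 ([0.05, 0.5094, 0.2151], [0.0285, 0.0436, -0.065]) [0.3848865  0.1024409  0.18154594]
30 ([0.0202, 0.5124, 0.2183], [0.0307, 0.088, -0.064]) [0.38998761 0.1021691  0.18473799]
```

Emit:
{"method": "send_rows", "body": {"series": [{"translation": [0.04,0.2,0.1],"angular": [0.03,0.055,-0.065],"claw": 0},{"translation": [0.04,0.4,0.15],"angular": [0.03,0.055,-0.065],"claw": 0},{"translation": [0.043,0.51,0.216],"angular": [0.03,0.055,-0.065],"claw": 0},{"translation": [0.043,0.51,0.216],"angular": [0.03,0.055,-0.065],"claw": 0},{"translation": [0.043,0.51,0.216],"angular": [0.03,0.055,-0.065],"claw": 0}]}}

```text
t: 10.8
tool_pos: [0.3869, 0.1059, 0.1818]
ee_rot: [0.283, 0.026, 0.959, -0.006]
wrist_force: [-0.9, -0.2, -3.3]
gripper_width: 0.228
gripper_force: 81.3
```

Run:
```python
from h import *
p,T=cur(); print(p,sense()['q'].round(3),sense()['wrist_force'])
for z in (.11,.056,.048): print(z,rel(*onpanel(-.054,z,33)))
```

```text
[0.38693607 0.10586956 0.18181841] [ 0.487 -0.436 -0.896  0.604 -0.281  0.468] [-0.86458906 -0.18259745 -3.34444058]
0.11 ([0.001, -0.0177, -0.004], [0.0013, -0.0016, -0.001])
0.056 ([0.1475, -0.0184, 0.2228], [0.0013, -0.0016, -0.001])
0.048 ([0.1692, -0.0185, 0.2564], [0.0013, -0.0016, -0.001])
```

Emit:
{"method": "send_rows", "body": {"series": [{"translation": [0.05,-0.018,0.08],"angular": [0,0,0],"claw": 0},{"translation": [0.1,-0.018,0.15],"angular": [0,0,0],"claw": 0},{"translation": [0.13,-0.018,0.2],"angular": [0,0,0],"claw": 0},{"translation": [0.147,-0.018,0.223],"angular": [0,0,0],"claw": 0},{"translation": [0.155,-0.018,0.235],"angular": [0,0,0],"claw": 0},{"translation": [0.155,-0.018,0.235],"angular": [0,0,0],"claw": 0}]}}

```text
t: 11.4
tool_pos: [0.3858, 0.099, 0.1258]
ee_rot: [0.283, 0.028, 0.959, -0.007]
wrist_force: [0.5, 0.7, -3.9]
gripper_width: 0.224
gripper_force: 81.2
```

Run:
```python
from h import *
p,T=cur(); print(p,sense()['q'].round(3),sense()['wrist_force'])
for z in (.053,.045,.043,.041): print(z,rel(*onpanel(-.054,z,33)))
c,W=cam('scene'); save(c,'s2.png')
c,W=cam('wrist'); save(c,'w6.png')
```

```text
[0.38581863 0.09904512 0.12580188] [ 0.468 -0.386 -1.025  0.421 -0.274  0.455] [ 0.4553323   0.69654733 -3.87674899]
0.053 ([0.0006, 0.0167, 0.0022], [-0.0004, -0.001, -0.0037])
0.045 ([0.0224, 0.0166, 0.0357], [-0.0004, -0.001, -0.0037])
0.043 ([0.0278, 0.0166, 0.0441], [-0.0004, -0.001, -0.0037])
0.041 ([0.0332, 0.0165, 0.0525], [-0.0004, -0.001, -0.0037])
```

View pics/w6.png

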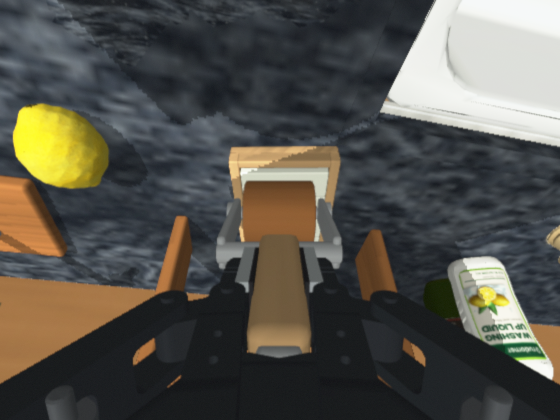

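The wrist view shows the wheel (px 244–316) over strip 1 (px 238–328), about 3 mm off centre. The shelf legs at (175,280) and (385,280) are clear. I'm pressing down.

Emit:
{"method": "send_rows", "body": {"series": [{"translation": [0.01,0.016,0.018],"angular": [0,0,0],"claw": 0},{"translation": [0.022,0.016,0.036],"angular": [0,0,0],"claw": 0},{"translation": [0.028,0.016,0.044],"angular": [0,0,0],"claw": 0},{"translation": [0.028,0.016,0.044],"angular": [0,0,0],"claw": 0}]}}

```text
t: 11.9
tool_pos: [0.3867, 0.1028, 0.1156]
ee_rot: [0.284, 0.028, 0.958, -0.007]
wrist_force: [0.1, 0.4, 6.8]
gripper_width: 0.223
gripper_force: 82.5
```

Run:
```python
from h import *
p,T=cur(); print(p,sense()['q'].round(3),sense()['wrist_force'],sense()['moment'])
for z in (.043,.041,): print(z,rel(*onpanel(-.054,z,33)))
```

```text
[0.38668905 0.10282561 0.11561156] [ 0.48  -0.364 -1.044  0.382 -0.28   0.465] [0.06554223 0.38834324 6.82903121] [ 0.15488075 -0.48286595  0.1245156 ]
0.043 ([0.0028, -0.0024, -0.0004], [0.0001, -0.0001, -0.0035])
0.041 ([0.0083, -0.0024, 0.0079], [0.0001, -0.0001, -0.0035])
```

Run:
```python
from h import *
f=onpanel(-.054,.043,33)
for x,l in zip((-.047,-.04,-.033,-.026,-.019,-.012,-.006,0),(33,33,33,33.5,34,34.5,35,35)): print(x,rel(*onpanel(x,.043,l),frm=f))
f=onpanel(0,.043,35)
for x,l in zip((.007,.014,.021,.028,.035,.042,.048,.054),(35.5,36,36,36,36,36,36,36)): print(x,rel(*onpanel(x,.043,l),frm=f))
```

```text
-0.047 ([-0.0294, 0.0, 0.0191], [0.0, 0.0, 0.0])
-0.04 ([-0.0587, 0.0, 0.0381], [0.0, 0.0, 0.0])
-0.033 ([-0.0881, 0.0, 0.0572], [0.0, 0.0, 0.0])
-0.026 ([-0.1136, 0.0, 0.0763], [0.0, -0.0056, 0.0])
-0.019 ([-0.1392, 0.0, 0.0954], [-0.0, -0.0111, 0.0])
-0.012 ([-0.1648, 0.0, 0.1145], [-0.0, -0.0167, -0.0])
-0.006 ([-0.1862, 0.0, 0.131], [0.0, -0.0222, -0.0])
0 ([-0.2114, 0.0, 0.1473], [0.0, -0.0222, -0.0])
0.007 ([-0.0249, 0.0, 0.0201], [-0.0, -0.0056, -0.0])
0.014 ([-0.0498, 0.0, 0.0402], [-0.0, -0.0111, -0.0])
0.021 ([-0.0785, 0.0, 0.0603], [-0.0, -0.0111, -0.0])
0.028 ([-0.1072, 0.0, 0.0804], [-0.0, -0.0111, -0.0])
0.035 ([-0.1358, 0.0, 0.1004], [-0.0, -0.0111, -0.0])
0.042 ([-0.1645, 0.0, 0.1205], [-0.0, -0.0111, -0.0])
0.048 ([-0.1891, 0.0, 0.1377], [-0.0, -0.0111, -0.0])
0.054 ([-0.2136, 0.0, 0.1549], [-0.0, -0.0111, -0.0])
```

Emit:
{"method": "send_rows", "body": {"series": [{"translation": [-0.029,0,0.019],"angular": [0,0,0],"claw": 0},{"translation": [-0.059,0,0.038],"angular": [0,0,0],"claw": 0},{"translation": [-0.088,0,0.057],"angular": [0,0,0],"claw": 0},{"translation": [-0.114,0,0.076],"angular": [0,-0.006,0],"claw": 0},{"translation": [-0.139,0,0.095],"angular": [0,-0.011,0],"claw": 0},{"translation": [-0.165,0,0.1145],"angular": [0,-0.017,0],"claw": 0},{"translation": [-0.186,0,0.131],"angular": [0,-0.022,0],"claw": 0},{"translation": [-0.211,0,0.147],"angular": [0,-0.022,0],"claw": 0},{"translation": [-0.211,0,0.147],"angular": [0,-0.022,0],"claw": 0}]}}

```text
t: 12.8
tool_pos: [0.4387, 0.0997, 0.1143]
ee_rot: [0.301, 0.028, 0.953, -0.007]
wrist_force: [1.0, 0.9, 6.0]
gripper_width: 0.22
gripper_force: 82.4
```

Run:
```python
from h import *
print(rel(*onpanel(0,.043,35)),cur()[0],sense()['wrist_force'],sense()['q'].round(2))
print(rel(*onpanel(0.042,.043,36)))
```

```text
([0.0063, -0.0009, -0.0009], [-0.0002, 0.0001, -0.0038]) [0.43872007 0.09974946 0.11427652] [1.02198059 0.86339309 6.0497995 ] [ 0.4  -0.26 -1.02  0.25 -0.25  0.39]
([-0.1581, 0.0001, 0.1197], [-0.0002, -0.011, -0.0038])
```

Emit:
{"method": "send_rows", "body": {"series": [{"translation": [-0.025,0,0.02],"angular": [0,-0.006,0],"claw": 0},{"translation": [-0.05,0,0.04],"angular": [0,-0.011,0],"claw": 0},{"translation": [-0.0785,0,0.06],"angular": [0,-0.011,0],"claw": 0},{"translation": [-0.107,0,0.0804],"angular": [0,-0.011,0],"claw": 0},{"translation": [-0.136,0,0.1],"angular": [0,-0.011,0],"claw": 0},{"translation": [-0.1645,0,0.1205],"angular": [0,-0.011,0],"claw": 0},{"translation": [-0.189,0,0.138],"angular": [0,-0.011,0],"claw": 0},{"translation": [-0.2136,0,0.155],"angular": [0,-0.011,0],"claw": 0},{"translation": [-0.2136,0,0.155],"angular": [0,-0.011,0],"claw": 0}]}}

```text
t: 13.7
tool_pos: [0.4916, 0.0967, 0.1134]
ee_rot: [0.309, 0.028, 0.951, -0.008]
wrist_force: [1.6, 1.6, 5.5]
gripper_width: 0.225
gripper_force: 82.4
```

Run:
```python
from h import *
print(rel(*onpanel(.054,.043,36)),cur()[0],sense()['wrist_force'],sense()['moment'])
f=onpanel(.054,.043,36)
for x,l in zip((.04,.02,.0),(36,36,36)): print(x,rel(*onpanel(x,.043,l),frm=f))
f=onpanel(0,.043,36)
for x,l in zip((-.02,-.04,-.058),(35,33.5,33)): print(x,rel(*onpanel(x,.043,l),frm=f))
c,W=cam('wrist'); save(c,'w7.png')
```

```text
([0.0071, 0.0004, -0.0016], [-0.0003, 0.0001, -0.0038]) [0.49160934 0.09666044 0.11339251] [1.63847403 1.63231564 5.53384721] [ 0.1828154  -0.63974838  0.22709879]
0.04 ([0.0566, 0.0, -0.0411], [0.0, 0.0, 0.0])
0.02 ([0.1375, -0.0, -0.0999], [0.0, 0.0, 0.0])
0.0 ([0.2184, -0.0, -0.1587], [0.0, 0.0, 0.0])
-0.02 ([0.0734, -0.0, -0.0587], [0.0, 0.0111, 0.0])
-0.04 ([0.143, 0.0, -0.1171], [-0.0, 0.0278, 0.0])
-0.058 ([0.212, -0.0, -0.1699], [-0.0, 0.0333, 0.0])
```

View pics/w7.png

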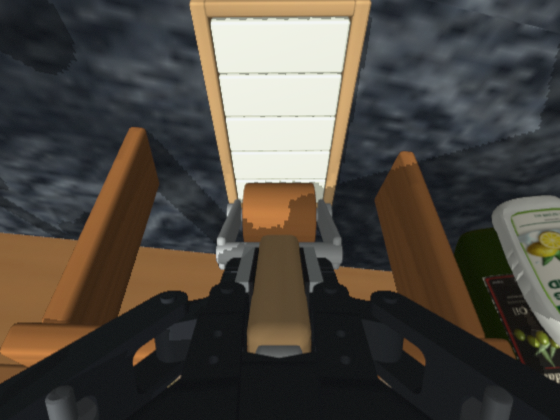

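The first four strips look flush, with rows spaced evenly from px 20 to 180. The wheel (280,210) stands on strip 5, and the shelf legs are clear on both sides. I'll roll back over all the strips with the same press to make sure.

Emit:
{"method": "send_rows", "body": {"series": [{"translation": [0.028,0,-0.02],"angular": [0,0,0],"claw": 0},{"translation": [0.0566,0,-0.041],"angular": [0,0,0],"claw": 0},{"translation": [0.084,0,-0.061],"angular": [0,0,0],"claw": 0},{"translation": [0.11,0,-0.08],"angular": [0,0,0],"claw": 0},{"translation": [0.1375,0,-0.1],"angular": [0,0,0],"claw": 0},{"translation": [0.164,0,-0.119],"angular": [0,0,0],"claw": 0},{"translation": [0.19,0,-0.138],"angular": [0,0,0],"claw": 0},{"translation": [0.218,0,-0.159],"angular": [0,0,0],"claw": 0}]}}

```text
t: 14.55
tool_pos: [0.4369, 0.0998, 0.1135]
ee_rot: [0.309, 0.028, 0.951, -0.008]
wrist_force: [0.8, 0.7, 4.1]
gripper_width: 0.222
gripper_force: 82.4
```

Emit:
{"method": "send_rows", "body": {"series": [{"translation": [0.025,0,-0.02],"angular": [0,0.004,0],"claw": 0},{"translation": [0.05,0,-0.04],"angular": [0,0.008,0],"claw": 0},{"translation": [0.073,0,-0.059],"angular": [0,0.011,0],"claw": 0},{"translation": [0.096,0,-0.078],"angular": [0,0.0165,0],"claw": 0},{"translation": [0.12,0,-0.0975],"angular": [0,0.022,0],"claw": 0},{"translation": [0.143,0,-0.117],"angular": [0,0.028,0],"claw": 0},{"translation": [0.166,0,-0.135],"angular": [0,0.03,0],"claw": 0},{"translation": [0.189,0,-0.152],"angular": [0,0.032,0],"claw": 0},{"translation": [0.204,0,-0.164],"angular": [0,0.033,0],"claw": 0}]}}

```text
t: 15.45
tool_pos: [0.3845, 0.1028, 0.116]
ee_rot: [0.284, 0.028, 0.958, -0.007]
wrist_force: [0.7, -0.9, 5.5]
gripper_width: 0.225
gripper_force: 82.4
```

Run:
```python
from h import *
print(rel(*onpanel(-.056,.043,33)),cur()[0],sense()['wrist_force'],sense()['t'])
print(rel(*onpanel(-.056,.16,33)))
```

```text
([0.0031, -0.0015, 0.0018], [-0.0002, 0.0001, -0.0036]) [0.38448279 0.10275885 0.11601469] [ 0.74071346 -0.90087059  5.45777859] 15.45
([-0.3156, 0.0002, -0.4888], [-0.0002, 0.0001, -0.0036])
```

The press stayed at about 8–10 N at every place I read it. Now I'll lift off and plan the hook approach.

Emit:
{"method": "send_rows", "body": {"series": [{"translation": [-0.1,0,-0.15],"angular": [0,0,0],"claw": 0},{"translation": [-0.2,0,-0.32],"angular": [0,0,0],"claw": 0},{"translation": [-0.32,0,-0.49],"angular": [0,0,0],"claw": 0},{"translation": [-0.36,0,-0.56],"angular": [0,0,0],"claw": 0},{"translation": [-0.36,0,-0.56],"angular": [0,0,0],"claw": 0}]}}

```text
t: 15.95
tool_pos: [0.3843, 0.1028, 0.2504]
ee_rot: [0.284, 0.028, 0.958, -0.006]
wrist_force: [0.0, 0.6, -3.5]
gripper_width: 0.225
gripper_force: 82.4
```

```bash
cat >> h.py <<'E'
HO=np.array([.4855,-.1885]); HY=-15.5
def onhook(u,n,lean=0,dy=0,dz=0):
    a=np.radians(HY); e=np.array([np.cos(a),np.sin(a)]); f=np.array([-np.sin(a),np.cos(a)])
    x=-.866*u+.5*n; z=.15+.5*u+.866*n-.066+dz
    v=HO+x*e+dy*f; return toolpose([v[0],v[1],z],HY,lean,0,1)
E
python3 - <<'E'
from h import *
print(cur()[0],sense()['q'].round(2),sense()['wrist_force'])
a=toolpose([.36,.0,.2],-9,8,0,1); print(rel(*a)); print(rel(*onhook(.185,.019),frm=a), onhook(.185,.019)[0])
E
```

```text
[0.38431629 0.10275392 0.25039172] [ 0.48 -0.48 -0.74  0.8  -0.28  0.47] [ 1.72475683e-03  6.12355032e-01 -3.46175510e+00]
([0.0302, -0.5133, -0.2313], [0.0248, 0.2779, 0.0587])
([-0.0735, -0.7474, 0.0417], [0.005, 0.0888, 0.0721]) [ 0.34027125 -0.1482245   0.279254  ]
```

Emit:
{"method": "send_rows", "body": {"series": [{"translation": [0.0,-0.1,-0.1],"angular": [0.025,0.1,0.03],"claw": 0},{"translation": [0.02,-0.25,-0.2],"angular": [0.025,0.2,0.059],"claw": 0},{"translation": [0.03,-0.4,-0.23],"angular": [0.025,0.278,0.059],"claw": 0},{"translation": [0.03,-0.513,-0.23],"angular": [0.025,0.278,0.059],"claw": 0},{"translation": [0.03,-0.513,-0.23],"angular": [0.025,0.278,0.059],"claw": 0}]}}

```text
t: 16.45
tool_pos: [0.3478, -0.0016, 0.2815]
ee_rot: [0.065, 0.081, 0.995, -0.007]
wrist_force: [0.0, 1.0, -3.7]
gripper_width: 0.219
gripper_force: 82.3
```

Emit:
{"method": "send_rows", "body": {"series": [{"translation": [-0.07,-0.2,0.04],"angular": [0.005,0.05,0.03],"claw": 0},{"translation": [-0.073,-0.4,0.042],"angular": [0.005,0.089,0.05],"claw": 0},{"translation": [-0.073,-0.55,0.042],"angular": [0.005,0.089,0.072],"claw": 0},{"translation": [-0.073,-0.65,0.042],"angular": [0.005,0.089,0.072],"claw": 0},{"translation": [-0.073,-0.748,0.042],"angular": [0.005,0.089,0.072],"claw": 0},{"translation": [-0.073,-0.748,0.042],"angular": [0.005,0.089,0.072],"claw": 0}]}}

```text
t: 17.05
tool_pos: [0.3388, -0.1499, 0.2756]
ee_rot: [-0.003, 0.136, 0.991, -0.001]
wrist_force: [0.6, 0.0, -3.8]
gripper_width: 0.222
gripper_force: 82.3
```

```bash
python3 - <<'E'
from h import *
p,T=cur(); print(rel(*onhook(.185,.019)),p,sense()['q'].round(2),sense()['wrist_force'])
out=[]
for n in ('scene','top','wrist'):
    c,W=cam(n); save(c,'hk_'+n+'.png'); out.append((c['image'],))
    for q in ['roller_axle','roller_bar','hook','hook_tip','hook_seat']:
        print(n,q,[(round(d['score'],2),w(W,d['position']).round(4).tolist(),px(c,W,w(W,d['position'])).round().astype(int).tolist()) for d in finder.spot_point(q,n)[:2]])
E
python3 - <<'E'
import cv2,numpy as np
a=cv2.imread('pics/hk_scene.png')[140:300,220:380]; b=cv2.imread('pics/hk_wrist.png')
cv2.imwrite('pics/hk.png',np.hstack([cv2.resize(a,(400,400),interpolation=3),cv2.resize(b,(400,300)) if 0 else cv2.resize(b[:, :], (400,400))]))
E
```

```text
([-0.0046, 0.0101, -0.0183], [-0.0018, -0.003, -0.0014]) [ 0.33882884 -0.14993357  0.27560222] [-0.41 -0.05 -0.22  1.41 -0.   -0.14] [ 0.58758461  0.04557784 -3.76807961]
scene roller_axle [(0.94, [0.3404, -0.1503, 0.1854], [265, 200]), (0.26, [0.5158, -0.3339, -0.0041], [355, 261])]
scene roller_bar [(0.73, [0.3421, -0.1497, 0.2527], [265, 177])]
scene hook [(0.96, [0.4856, -0.1878, 0.0022], [312, 244])]
scene hook_tip [(0.59, [0.3908, -0.1684, 0.2076], [283, 189])]
scene hook_seat [(0.62, [0.4872, 0.0989, -0.0007], [255, 215])]
top roller_axle [(0.61, [0.4848, -0.1875, 0.0019], [320, 220]), (0.57, [0.3377, -0.1454, 0.188], [297, 243])]
top roller_bar [(0.46, [0.3415, -0.1494, 0.2505], [299, 239])]
top hook [(0.61, [0.4879, -0.1878, 0.0005], [320, 220])]
top hook_tip [(0.8, [0.3889, -0.1628, 0.2054], [307, 230])]
top hook_seat [(0.77, [0.4469, -0.1767, 0.1893], [316, 217])]
wrist roller_axle [(0.75, [0.3406, -0.1483, 0.1897], [280, 214])]
wrist roller_bar [(0.85, [0.3418, -0.1499, 0.2538], [278, 249])]
wrist hook [(0.23, [0.5222, 0.0398, 0.1526], [520, 328])]
wrist hook_tip []
wrist hook_seat []
```

View pics/hk.png

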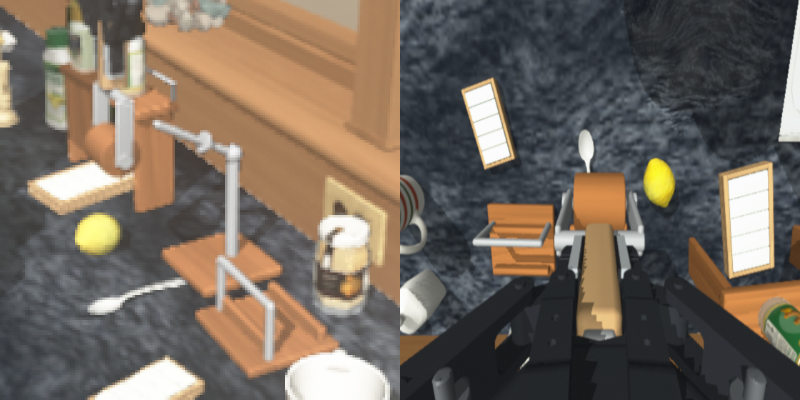

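The scene crop shows the roller upright in front of the arm tip (tip px 157,124; roller px 110,130), lined up with the arm's direction. The wheel and fork are straight under the handle in the wrist view. Next, the slide down the arm.

Run:
```python
from h import *
print(sense()['wrist_force'])
for u,n in ((.15,.018),(.12,.018),(.105,.018),(.095,.0155),(.08,.0155),(.068,.0155)): print(u,n,rel(*onhook(u,n,dz=.0015)))
```

```text
[-0.46167445  0.79175976 -4.37894607]
0.15 0.018 ([-0.1526, 0.0043, 0.0743], [-0.0016, -0.0018, -0.0004])
0.12 0.018 ([-0.2827, 0.0046, 0.149], [-0.0016, -0.0018, -0.0004])
0.105 0.018 ([-0.3478, 0.0047, 0.1863], [-0.0016, -0.0018, -0.0004])
0.095 0.0155 ([-0.3849, 0.0048, 0.222], [-0.0016, -0.0018, -0.0004])
0.08 0.0155 ([-0.45, 0.0049, 0.2593], [-0.0016, -0.0018, -0.0004])
0.068 0.0155 ([-0.502, 0.005, 0.2892], [-0.0016, -0.0018, -0.0004])
```

Emit:
{"method": "send_rows", "body": {"series": [{"translation": [-0.09,0.004,0.043],"angular": [0,0,0],"claw": 0},{"translation": [-0.153,0.004,0.074],"angular": [0,0,0],"claw": 0},{"translation": [-0.215,0.004,0.11],"angular": [0,0,0],"claw": 0},{"translation": [-0.283,0.005,0.149],"angular": [0,0,0],"claw": 0},{"translation": [-0.348,0.005,0.186],"angular": [0,0,0],"claw": 0},{"translation": [-0.385,0.005,0.222],"angular": [0,0,0],"claw": 0},{"translation": [-0.385,0.005,0.222],"angular": [0,0,0],"claw": 0}]}}

```text
t: 18.65
tool_pos: [0.414, -0.1685, 0.2314]
ee_rot: [-0.002, 0.135, 0.991, -0.001]
wrist_force: [-0.3, 0.7, -3.3]
gripper_width: 0.226
gripper_force: 82.3
```

Run:
```python
from h import *
p,T=cur();print(sense()['wrist_force'],p)
for n in ('scene','top'):
    c,W=cam(n)
    for q in ['roller_axle','roller_bar','hook_tip','hook_seat']:
        print(n,q,[(round(d['score'],2),w(W,d['position']).round(4).tolist()) for d in finder.spot_point(q,n)[:2]])
for u,n in ((.095,.0155),(.08,.0155),(.068,.0155),(.06,.0155),(.057,.0125),(.057,.009)): print(u,n,rel(*onhook(u,n,dz=.0015)))
```

```text
[-0.25776954  0.67305504 -3.28984498] [ 0.41399656 -0.16853112  0.23142677]
scene roller_axle [(0.58, [0.4159, -0.1719, 0.1424])]
scene roller_bar [(0.86, [0.4196, -0.1711, 0.2076]), (0.46, [0.4114, -0.1664, 0.1423])]
scene hook_tip [(0.79, [0.3896, -0.1664, 0.2067]), (0.68, [0.4159, -0.1721, 0.2092])]
scene hook_seat [(0.58, [0.446, -0.1785, 0.1891]), (0.56, [0.4862, 0.0992, -0.0007])]
top roller_axle [(0.65, [0.4124, -0.1608, 0.1458])]
top roller_bar [(0.45, [0.4197, -0.1687, 0.2074])]
top hook_tip [(0.57, [0.3893, -0.1619, 0.2075]), (0.51, [0.4894, 0.1063, -0.001])]
top hook_seat [(0.58, [0.4458, -0.1747, 0.1916]), (0.41, [0.4198, -0.1628, 0.2509])]
0.095 0.0155 ([-0.0001, -0.0003, 0.0012], [-0.0016, -0.0015, -0.0004])
0.08 0.0155 ([-0.0652, -0.0002, 0.0386], [-0.0016, -0.0015, -0.0004])
0.068 0.0155 ([-0.1172, -0.0001, 0.0684], [-0.0016, -0.0015, -0.0004])
0.06 0.0155 ([-0.1519, -0.0, 0.0884], [-0.0016, -0.0015, -0.0004])
0.057 0.0125 ([-0.1574, 0.0001, 0.1088], [-0.0016, -0.0015, -0.0004])
0.057 0.009 ([-0.1487, 0.0001, 0.124], [-0.0016, -0.0015, -0.0004])
```

Emit:
{"method": "send_rows", "body": {"series": [{"translation": [-0.03,0,0.018],"angular": [0,0,0],"claw": 0},{"translation": [-0.065,0,0.039],"angular": [0,0,0],"claw": 0},{"translation": [-0.1,0,0.058],"angular": [0,0,0],"claw": 0},{"translation": [-0.117,0,0.068],"angular": [0,0,0],"claw": 0},{"translation": [-0.117,0,0.068],"angular": [0,0,0],"claw": 0}]}}

```text
t: 19.65
tool_pos: [0.4365, -0.1748, 0.2184]
ee_rot: [-0.002, 0.135, 0.991, -0.001]
wrist_force: [0.0, -0.1, -3.7]
gripper_width: 0.22
gripper_force: 82.3
```

Run:
```python
from h import *
p,T=cur();print(sense()['wrist_force'],p)
for n in ('scene','top'):
    c,W=cam(n)
    for q in ['roller_axle','roller_bar','hook_seat']:
        print(n,q,[(round(d['score'],2),w(W,d['position']).round(4).tolist()) for d in finder.spot_point(q,n)[:2]])
```

```text
[ 0.01707757 -0.10036155 -3.73711174] [ 0.43649106 -0.17482771  0.21840099]
scene roller_axle [(0.7, [0.44, -0.1744, 0.1283])]
scene roller_bar [(0.61, [0.4389, -0.1776, 0.1927])]
scene hook_seat [(0.66, [0.4885, 0.0992, -0.0004]), (0.62, [0.445, -0.1803, 0.1876])]
top roller_axle [(0.47, [0.4375, -0.1721, 0.1322])]
top roller_bar [(0.58, [0.4401, -0.1742, 0.1942]), (0.42, [0.5181, -0.3322, 0.0017])]
top hook_seat [(0.83, [0.4459, -0.1772, 0.1898])]
```

Emit:
{"method": "send_rows", "body": {"series": [{"translation": [-0.006,0,0.008],"angular": [0,0,0],"claw": 0},{"translation": [-0.012,0,0.016],"angular": [0,0,0],"claw": 0},{"translation": [-0.012,0,0.022],"angular": [0,0,0],"claw": 0},{"translation": [-0.012,0,0.022],"angular": [0,0,0],"claw": 0}]}}

```text
t: 20.45
tool_pos: [0.4384, -0.1754, 0.2144]
ee_rot: [-0.002, 0.135, 0.991, -0.001]
wrist_force: [-0.9, 0.1, -3.3]
gripper_width: 0.224
gripper_force: 82.3
```

Not touching yet. I'll go on along the arm and a little lower.

Emit:
{"method": "send_rows", "body": {"series": [{"translation": [-0.005,0,0.008],"angular": [0,0,0],"claw": 0},{"translation": [-0.01,0,0.013],"angular": [0,0,0],"claw": 0},{"translation": [-0.015,0,0.018],"angular": [0,0,0],"claw": 0},{"translation": [-0.015,0,0.018],"angular": [0,0,0],"claw": 0}]}}

```text
t: 20.85
tool_pos: [0.4414, -0.1763, 0.2109]
ee_rot: [-0.002, 0.135, 0.991, -0.001]
wrist_force: [-0.0, -0.1, -3.6]
gripper_width: 0.22
gripper_force: 82.3
```

Emit:
{"method": "send_rows", "body": {"series": [{"translation": [0,0,0.005],"angular": [0,0,0],"claw": 0},{"translation": [0,0,0.01],"angular": [0,0,0],"claw": 0},{"translation": [0,0,0.01],"angular": [0,0,0],"claw": 0}]}}

```text
t: 21.15
tool_pos: [0.4418, -0.1764, 0.2093]
ee_rot: [-0.001, 0.135, 0.991, -0.001]
wrist_force: [1.7, -0.8, 0.7]
gripper_width: 0.219
gripper_force: 83.2
```

Run:
```python
from h import *
p,T=cur();print(sense()['wrist_force'],p)
for n in ('scene','top'):
    c,W=cam(n)
    for q in ['roller_axle','roller_bar','hook_seat']:
        print(n,q,[(round(d['score'],2),w(W,d['position']).round(4).tolist()) for d in finder.spot_point(q,n)[:2]])
```

```text
[ 1.72031477 -0.80881427  0.73072956] [ 0.44175941 -0.17638257  0.20933149]
scene roller_axle [(0.94, [0.4441, -0.1781, 0.1196])]
scene roller_bar [(0.6, [0.4452, -0.179, 0.1821])]
scene hook_seat [(0.83, [0.4437, -0.1778, 0.188]), (0.72, [0.525, 0.0377, 0.15])]
top roller_axle [(0.71, [0.5265, 0.0457, 0.1504]), (0.5, [0.4445, -0.1694, 0.1228])]
top roller_bar [(0.6, [0.4489, -0.1754, 0.1823])]
top hook_seat [(0.49, [0.446, -0.1741, 0.1909])]
```

The crossbar rests on the arm (contact about 4 N, direction matching the arm's normal). Now to slide it down to the collar.

Emit:
{"method": "send_rows", "body": {"series": [{"translation": [-0.007,0,0.0035],"angular": [0,0,0],"claw": 0},{"translation": [-0.013,0,0.007],"angular": [0,0,0],"claw": 0},{"translation": [-0.013,0,0.007],"angular": [0,0,0],"claw": 0}]}}

```text
t: 21.85
tool_pos: [0.4433, -0.1768, 0.2082]
ee_rot: [-0.002, 0.135, 0.991, -0.001]
wrist_force: [-7.3, 1.5, 17.3]
gripper_width: 0.227
gripper_force: 85.7
```

It has reached the collar. I'll relax about 1 mm and release.

Emit:
{"method": "send_rows", "body": {"series": [{"translation": [0.005,0,-0.004],"angular": [0,0,0],"claw": 0},{"translation": [0.005,0,-0.004],"angular": [0,0,0],"claw": 0}]}}

```text
t: 22.05
tool_pos: [0.4429, -0.1767, 0.2086]
ee_rot: [-0.002, 0.135, 0.991, -0.001]
wrist_force: [-0.4, 0.6, 6.1]
gripper_width: 0.219
gripper_force: 83.2
```

Emit:
{"method": "send_rows", "body": {"series": [{"translation": [0,0,-0.006],"angular": [0,0,0],"claw": 0.3},{"translation": [0,0,-0.006],"angular": [0,0,0],"claw": 0.4},{"translation": [0,0,-0.006],"angular": [0,0,0],"claw": 0.6},{"translation": [0,0,-0.006],"angular": [0,0,0],"claw": 0.8},{"translation": [0,0,-0.006],"angular": [0,0,0],"claw": 0.8},{"translation": [0,0,-0.006],"angular": [0,0,0],"claw": 0.8}]}}

```text
t: 22.65
tool_pos: [0.4429, -0.1767, 0.2096]
ee_rot: [-0.002, 0.135, 0.991, -0.001]
wrist_force: [0.6, -0.6, -0.5]
gripper_width: 0.799
gripper_force: 0.0
```

Run:
```python
from h import *
p,T=cur();print(sense()['wrist_force'],p,sense()['gripper_width'])
for n in ('scene','top','wrist'):
    c,W=cam(n)
    for q in ['roller_grip','roller_axle','roller_bar','hook_seat']:
        print(n,q,[(round(d['score'],2),w(W,d['position']).round(4).tolist()) for d in finder.spot_point(q,n)[:2]])
```

```text
[ 0.60980462 -0.55985453 -0.51682078] [ 0.44293159 -0.17667501  0.20959119] 0.7988240086480008
scene roller_grip [(0.83, [0.453, -0.1717, 0.2258])]
scene roller_axle [(0.96, [0.4438, -0.1801, 0.119]), (0.45, [0.4462, -0.1806, 0.1812])]
scene roller_bar [(0.83, [0.4477, -0.1773, 0.1832])]
scene hook_seat [(0.89, [0.4439, -0.1787, 0.1881]), (0.24, [0.3485, -0.1658, -0.0029])]
top roller_grip [(0.68, [0.4477, -0.1708, 0.2251])]
top roller_axle [(0.55, [0.4447, -0.1744, 0.1837]), (0.48, [0.448, -0.1752, 0.1221])]
top roller_bar [(0.6, [0.4334, -0.5332, -0.0006]), (0.44, [0.4484, -0.1771, 0.1848])]
top hook_seat [(0.54, [0.4428, -0.1799, 0.1882])]
wrist roller_grip [(0.56, [0.4439, -0.1779, 0.2248])]
wrist roller_axle []
wrist roller_bar [(0.58, [0.4447, -0.1751, 0.1871])]
wrist hook_seat []
```

The roller hangs on the hook. I'm retracting straight up, then back.

Emit:
{"method": "send_rows", "body": {"series": [{"translation": [0,0,-0.1],"angular": [0,0,0],"claw": 0.9},{"translation": [0,0,-0.25],"angular": [0,0,0],"claw": 0.9},{"translation": [0,0,-0.45],"angular": [0,0,0],"claw": 0.9},{"translation": [0,0,-0.65],"angular": [0,0,0],"claw": 0.9},{"translation": [0,0,-0.75],"angular": [0,0,0],"claw": 0.9},{"translation": [0,0,-0.75],"angular": [0,0,0],"claw": 0.9},{"translation": [0,0,-0.75],"angular": [0,0,0],"claw": 0.9},{"translation": [0,0,-0.75],"angular": [0,0,0],"claw": 0.9}]}}

```text
t: 24.2
tool_pos: [0.4431, -0.1763, 0.3585]
ee_rot: [-0.002, 0.135, 0.991, -0.001]
wrist_force: [1.1, -0.5, -0.5]
gripper_width: 0.901
gripper_force: 0.0
```

Run:
```python
from h import *
p,T=cur();print(sense()['wrist_force'],p,sense()['t'])
for n in ('scene','top','wrist'):
    c,W=cam(n); save(c,'fin_'+n+'.png')
    for q in ['roller_grip','roller_axle','roller_bar','hook_seat','lemon','spice','teaspoon']:
        print(n,q,[(round(d['score'],2),w(W,d['position']).round(4).tolist()) for d in finder.spot_point(q,n)[:2]])
```

```text
[ 1.13113453 -0.45809175 -0.47039154] [ 0.44313532 -0.17632153  0.35854095] 24.2
scene roller_grip [(0.74, [0.4487, -0.172, 0.2248]), (0.27, [0.487, 0.1032, 0.0031])]
scene roller_axle [(0.6, [0.4424, -0.181, 0.1159])]
scene roller_bar [(0.73, [0.4471, -0.18, 0.1823])]
scene hook_seat [(0.84, [0.4448, -0.1773, 0.187])]
scene lemon []
scene spice [(0.9, [0.5233, 0.0383, 0.1525]), (0.87, [0.5437, 0.1647, 0.1543])]
scene teaspoon [(0.57, [0.3525, -0.1705, 0.0012])]
top roller_grip [(0.46, [0.4465, -0.1725, 0.2262]), (0.38, [0.5282, 0.0503, 0.1493])]
top roller_axle [(0.66, [0.3546, -0.1708, 0.0001]), (0.59, [0.4438, -0.1744, 0.1233])]
top roller_bar [(0.7, [0.4482, -0.1754, 0.1837]), (0.38, [0.4459, -0.1746, 0.1211])]
top hook_seat [(0.93, [0.4455, -0.1784, 0.1909]), (0.6, [0.5269, 0.0481, 0.155])]
top lemon []
top spice [(0.5, [0.5279, 0.0449, 0.1531]), (0.48, [0.5447, 0.1677, 0.1545])]
top teaspoon [(0.44, [0.3512, -0.1663, -0.0011]), (0.41, [0.45, -0.1737, 0.2262])]
wrist roller_grip [(0.83, [0.45, -0.1789, 0.2235])]
wrist roller_axle [(0.7, [0.4408, -0.1783, 0.1214]), (0.67, [0.4429, -0.1741, 0.121])]
wrist roller_bar [(0.93, [0.4466, -0.1753, 0.183])]
wrist hook_seat [(0.92, [0.44, -0.1817, 0.1861])]
wrist lemon [(0.97, [0.3871, -0.0555, 0.0049])]
wrist spice [(0.68, [0.5218, 0.0387, 0.1556])]
wrist teaspoon [(0.85, [0.3504, -0.1737, 0.0011]), (0.45, [0.4876, -0.1926, -0.0008])]
```

```bash
python3 -c "
from h import *
print(ticket.hand_in())"
```

```text
the job is handed in; nothing more can be done
None
```

The job is handed in: I rolled all five strips out and back at about 8–10 N, then hung the roller on the hook arm against the stop collar and let go. The arm is clear and the lemon, teaspoon and spice jars are where they were; that the strips are flush rests on the even press readings, not a direct height check.

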